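# Free the locked display turntable and bring the candle to the front

### The arm

A 6-joint arm with a two-finger parallel gripper is mounted at the origin on a cart in front of the work surface, level with it; the furniture and walls round the work are solid. World frame = base frame: x ahead of the robot, y to its left, z up, the work surface at z = 0. Lengths are in mm, angles in rad, forces in N, time in s.
With the tool pointing down it reaches from about 350 to 875 mm from the base axis. Payload 4.2 kg.
Tool frame: the origin (TCP) lies on the mounting face of the last link; the fingertips stand 173 mm ahead of it and the grasp point (between the pads) lies grip_point_offset ahead of it (grip_point_offset is the distance from the TCP to the grasp point, in mm); z points along the fingers, y is the line along which they close (so a half turn about z gives the same grasp; the last joint's range is limited). The gripper opens to 85 mm and grips with 20 to 120 N. Pads are 22 mm wide; open, the fingers measure 114 mm over their backs; the gripper's body (76 mm by 85 mm) begins 54 mm behind the grasp point. The pads swing forward as they close: fully open they stand 13 mm farther back than shut.
Start: joints at [1.368, 0.385, 0.008, 0, -1.194, -0.259], TCP at [278.442, 559.527, 404.712] pointing down, gripper open.
Joint ranges: [-3.14, 3.14], [-1.21, 2.06], [-1.07, 1.41], [-3.16, 2.05], [-2.99, -0.16], [-3.1, 3.1]. Speed limits (rad/s): [2.79, 2.79, 3.14, 3.14, 3.14, 3.14].

### API

Orientations are given as a unit quaternion [x, y, z, w].
In Python, from bench import read_state, get_image, job_done, recognise, place_of, grip_point_offset gives the robot as it stands. The module is installed in compiled form; this text tells all that it offers.
- The arm moves only by the tool carry_out, never from a script. Its arguments are lists of equal length, an entry for each row: "slide": the shift along the tool's x, y, z in m, a list of three; "roll": the turn about the tool's z in degrees; "claw": the finger opening in m, from 0 to 0.0854. A call has 1 to 8 rows; each row is the pose to reach, as a shift and turn from the pose commanded when the call began, along the tool's axes at that moment; what a row does not reach only later rows make up. A row lasts 1/8 s, in which the tool goes at most 62.5 mm and 10.7 degrees, less where a joint would pass 70% of its speed; a pose out of reach is approached as far as the arm can. A call with a gripper value outside its range is refused whole. The fingers move at their own pace and stop on an object; the grip force is fixed at half the most. Time passes only in rows, so rows that repeat a pose let the fingers close. It gives the time, the measured TCP pose, the force, the opening and the grip force at its end, in the units of the state.
- read_state(): the state, without advancing time (a new reading comes with each control period).
- get_image(name): name is "side" or "top"; returns a dict with "img" (400x640x3 uint8, red, green, blue), "z_map" (400x640 float32, mm along the optical axis (not along the pixel's ray), 0 where there is no reading), "mtx" (3x3 intrinsics, pixels), "k1" (the pictures are not rectified: a ray, as slopes to the right and down, at radius r is drawn at 1 + k1 r^2 times it, then the intrinsics apply), "world_from_camera" (4x4, takes a point from camera to world coordinates). Camera axes: x right, y up, looking along -z (the intrinsics and any distortion apply to the point x, -y, -z); pixel columns grow to the right and rows downward; lengths in mm; the calibration is good to about 2 mm. A picture is of the moment at which its call begins.
- job_done(): hands the job in; it is judged then, once.
Trained networks look in a picture, given as the dict that the camera call returned (one of the last four; its "shot" number tells which), for a name from the list of things; names that differ only in an ending like _2 or _b are one class to them, and where a whole thing is asked for, a point or a joint stands for the part that bears it (a point fixed in the world has none). Each returns a list of dicts, best first, with "conf" (0 to 1); they miss things now and then, are a little off and sometimes report something else, mostly with a low value. They report only what shows in the picture. A call takes as long as a camera call. They do not tell look-alikes from the thing itself.
- recognise(picture, thing): "at" ([column, row] in pixels, amid what is visible of it).
- place_of(picture, thing): "at" ([column, row] in pixels: a listed point, or the origin of a listed thing).
The state is a dict: "clock": time; "joints": joint angles; "joint_vel": joint speeds; "joint_efforts": joint torques, N m; "position": TCP position; "ee_rot": TCP orientation; "contact_force": force on the tool from outside, world axes, zero at the start; "wrist_torque": the same for the moment, N m; "gripper_width": finger opening in mm; "grasp_force": force on a finger pad.
Only numpy, scipy, OpenCV 4.12 (cv2) and the standard library are available. Lean on these libraries where they do the work, as an engineer would, in place of code of your own. Each camera call takes 0.05 s, during which the arm holds its last target. There are 200 camera calls.

### The job

The small revolving display stand is still locked from the night: pull up the round black knob of its sprung locking plunger and twist it a sixth of a turn, either way, so that it settles in a rest notch and stays up when you let go. Then turn the stand, which has a wooden peg for the hand, until the striped candle is straight at the front, at the brass pointer. Feel for the plunger's stop and do not force it or twist it hard before it is clear; keep the goods standing in their places on the stand and leave the other things on the table alone.

Things in the scene. Friction and masses are not known exactly. Their poses are not given: they have to be found in the camera images.
- stand: Fixed part of the display stand: round wooden plinth 232 mm across, 20 mm high. Origin on the table under the top's turning axis; -x axis to the front, where a brass pointer lies on the rim. A steel bracket (38 mm wide, its top at z 66 mm) stands at the left rear, on a bearing 60 degrees from +x towards +y, holding the plunger. The turning top: wooden disc 216 mm across, upper face at z 44 mm.
- plunger: Index plunger, 128 mm from the stand's axis; origin on its vertical axis at the bracket's top, under its lock nut (41 mm wide, 8 mm high). Above it a steel bushing 30 mm across: its crown has one deep slot across, in which a 4.4 mm cross pin of the stem lies when locked, and rest notches (3.5 mm deep) across at 60 degrees to either side. More than 25 N against bushing or top is forcing it.
- knob_grip (a point): Middle of the plunger's round black knob (35 mm across, 20 mm high, vertical axis), the height to grip it: 113 mm above the table when locked; moves with the knob. A steel line on its top shows the cross pin's direction. The spring pulls the knob down with 4 N when locked and 0.35 N more per mm of lift; it turns easily once clear.
- plunger_lift (a joint): Lift in m: 0 locked (8 mm pin in the strike plate on the top's rim). The bushing is screwed in to a different depth on every stand: the cross pin clears its crown at 0.0127 to 0.0237, a hard stop comes 2.4 mm above that, and parked in a rest notch it is 5.9 mm below the stop (0.009 to 0.0205). So pull until the stop is felt, ease back about 1 mm, then twist.
- plunger_twist (a joint): Turn of the knob in rad, counterclockwise seen from above positive: 0 when locked, about +1.05 or -1.05 in a rest notch (either will do); it cannot turn past 1.45.
- turntable (a joint): Turn of the stand's top in rad, counterclockwise from above positive: 0 when locked. Freed, it turns with 1 to 2 N sideways at the peg and stays where it is left.
- peg_top (a point): Top of the turned dark wooden peg for turning the stand: vertical, 15 mm thick near the top, 11 mm lower down, 48 mm high, on the disc 94 mm from its axis, at the front when locked; this point is 92 mm above the table.
- front_spot (a point): Point on the upper face of the top, 55 mm in front of its axis, straight behind the brass pointer; where the candle's middle must come. Fixed to the plinth: it does not turn with the top.
- striped_candle: Striped ceramic candle jar, 61 mm across, 60 mm high, loose on the stand's top 55 mm from its axis, about 55 degrees to the left or right of the front; origin at the centre of its underside.
- pinch_pot: Small speckled pinch pot, 54 mm across, 37 mm high, loose on the top at the other side of the front from the candle (55 mm from the axis); origin at the centre of its underside.
- balm_pot: Low round balm pot, 90 mm across, 32 mm high, loose at the rear of the top (55 mm from the axis); origin at the centre of its underside.
- pen_case: Long dark gift box, 62x175x42 mm, on the table to the right of the stand; origin under its middle. Bystander, loose.
- game_box: Dark gift box, 95x125x46 mm, on the table further right; origin under its middle. Bystander, loose.
There are look-alikes about, which are no part of the job. Leave any pink or turquoise look-alike of the balm_pot alone.

How it is judged (in metres and radians):
On the way, in this order (a step that is already met when the one before it is completed fails the run):
1. the plunger is parked in a rest notch and let go, and the stand has not been turned yet (value of joint plunger_lift above 0.0085 m and (value of joint plunger_twist between 0.9 and 1.2 rad or value of joint plunger_twist between -1.2 and -0.9 rad) and contact force between the fingers and plunger below 0.1 N and value of joint turntable between -0.1 and 0.1 rad), for 0.3 s.
2. the top has been turned so that the candle is at the front (value of joint plunger_lift above 0.0085 m and (value of joint plunger_twist between 0.9 and 1.2 rad or value of joint plunger_twist between -1.2 and -0.9 rad) and contact force between the fingers and plunger below 0.1 N and horizontal distance between striped_candle and front_spot below 0.012 m), for 0.2 s.
At the end, for the whole second after the job is handed in: The plunger stands parked in a rest notch (lift over 8.5 mm, twist 0.90 to 1.20 rad either way) with no finger on it; the top, turned at least 0.6 rad, is still, with the candle within 12 mm of the front spot; candle, pinch pot and balm pot stand upright and at rest on it (all of step 2 and (value of joint turntable above 0.6 rad or value of joint turntable below -0.6 rad) and velocity of joint turntable between -0.05 and 0.05 rad/s and angle between each of striped_candle, pinch_pot, balm_pot's own z axis and vertical below 0.1 rad and linear speed of each of striped_candle, pinch_pot, balm_pot below 0.02 m/s); the robot touches nothing.
It fails at once if the plunger is forced: more than 25 N between it and its bushing or the turning top (contact force between stand and plunger above 25 N).
It fails at once if something on the stand tips over, or is shifted on the top by more than about 15 mm (angle between any of striped_candle, pinch_pot, balm_pot's own z axis and vertical above 0.35 rad or horizontal distance between any of striped_candle, pinch_pot, balm_pot and stand above 0.07 m or horizontal distance between any of striped_candle, pinch_pot, balm_pot and stand below 0.04 m or horizontal distance between striped_candle and pinch_pot below 0.075 m or horizontal distance between striped_candle and pinch_pot above 0.115 m or horizontal distance between any of striped_candle, pinch_pot and balm_pot below 0.075 m or horizontal distance between any of striped_candle, pinch_pot and balm_pot above 0.115 m).
It fails at once if a bystander on the table is moved more than 20 mm (distance of any of pen_case, game_box from where it was at the start of the episode above 0.02 m).
It also fails if it takes over 64 s, if anything falls off the work surface, if the arm or the gripper's body presses on something with over 40 N, if the wrist force passes 120 N, or if a joint passes its speed limit or range.

## Working session

There is one attempt and no reset: what is moved stays moved. The work goes in short steps, Python scripts to look and compute and a tool call to move; the robot and the scene stay as the last step left them, time stands still between calls to the robot, and variables do not carry over. Pictures are saved under pics/ and viewed, at most 10 in all, crops included, and the job is handed in when it is done.

Besides the shell and the picture viewer there is one more tool, called after "Emit:" by a JSON object that holds its "api" and its "payload". carry_out: Moves the arm, as the interface text tells. Its arguments: {"type":"object","properties":{"slide":{"type":"array"},"roll":{"type":"array"},"claw":{"type":"array"}},"required":["slide","roll","claw"]}

```bash
mkdir -p pics; cat > h.py <<'E'
import numpy as np, cv2
from bench import *
def shot(n,f=None):
    p=get_image(n)
    if f: cv2.imwrite('pics/'+f,p["img"][:,:,::-1])
    return p
def ray(p,uv):
    K=np.array(p["mtx"]);a=(uv[0]-K[0,2])/K[0,0];b=(uv[1]-K[1,2])/K[1,1]
    k=p["k1"];rd=np.hypot(a,b);r=rd
    for _ in range(30): r=rd/(1+k*r*r)
    s=r/rd if rd>0 else 1
    return np.array([a*s,-b*s,-1.])
def at_depth(p,uv,d=None):
    if d is None:
        u,v=int(round(uv[0])),int(round(uv[1])); w=p["z_map"][max(v-1,0):v+2,max(u-1,0):u+2]; d=np.median(w[w>0]) if (w>0).any() else 0
    T=np.array(p["world_from_camera"]); return T[:3,:3]@(ray(p,uv)*d)+T[:3,3]
def at_z(p,uv,z):
    T=np.array(p["world_from_camera"]); r=T[:3,:3]@ray(p,uv); return T[:3,3]+r*(z-T[2,3])/r[2]
E
python3 - <<'E'
from h import *
np.set_printoptions(precision=1,suppress=True)
print(read_state(),grip_point_offset)
Z=dict(stand=0,plunger=66,knob_grip=113,peg_top=92,front_spot=44,striped_candle=44,pinch_pot=44,balm_pot=44,pen_case=0,game_box=0)
for c in("top","side"):
    p=shot(c,c+"0.png"); print(c,np.array(p["world_from_camera"])[:3,3])
    for t,z in Z.items():
        for r in place_of(p,t)[:3]: print(t,round(r["conf"],2),np.array(r["at"]),at_z(p,r["at"],z))
E
```

```text
{'clock': 0.0, 'joints': array([ 1.4,  0.4,  0. , -0. , -1.2, -0.3]), 'joint_vel': array([-0., -0., -0.,  0., -0., -0.]), 'joint_efforts': array([ -0. , -39.2,  18.8,   4.2,  -0. ,   0. ]), 'position': array([278.4, 559.3, 403.6]), 'ee_rot': array([ 1. , -0.2, -0. ,  0. ]), 'contact_force': array([-0.2, -0.5, -0.5]), 'wrist_torque': array([ 0. , -0.1,  0. ]), 'grasp_force': 0.0, 'gripper_width': 85.33514170054215} 154.70000000000002
top [ 311.7  -41.2 1142.5]
stand 0.76 [282.  187.9] [557.7  34.5   0. ]
plunger 0.79 [228.8 174.5] [584.4 169.   66. ]
knob_grip 0.74 [288.5 216. ] [462.3  12.5 113. ]
knob_grip 0.6 [227.3 168.7] [587.6 163.7 113. ]
knob_grip 0.5 [231.4 174.2] [573.  153.3 113. ]
peg_top 0.68 [230.1 167.7] [595.7 160.7  92. ]
peg_top 0.56 [287.1 214.9] [468.2  17.1  92. ]
front_spot 0.87 [284.5 202.4] [508.9  25.8  44. ]
front_spot 0.39 [272.8 165. ] [612.1  55.1  44. ]
striped_candle 0.55 [297.2 184.9] [555.  -9.  44.]
pinch_pot 0.53 [265.2 198.6] [520.9  76.6  44. ]
pinch_pot 0.48 [384.4 193.5] [ 523.5 -239.8   44. ]
balm_pot 0.93 [424.8 258.3] [ 349.3 -333.    44. ]
ba
[... 159 characters left out ...]
26.4 193.1] [ 529.  -364.8    0. ]
side [ 581.1 1040.2  838.1]
stand 0.62 [308.8 246.8] [567.7  43.1   0. ]
plunger 0.64 [300.1 260.3] [593.8 173.2  66. ]
knob_grip 0.45 [297.4 244.2] [597.9 164.4 113. ]
peg_top 0.94 [341.5 213.2] [468.7  13.8  92. ]
front_spot 0.85 [324.9 230.2] [518.3  26.1  44. ]
striped_candle 0.77 [313.5 226.4] [550.2   4.6  44. ]
pinch_pot 0.74 [323.7 239.3] [525.   67.1  44. ]
balm_pot 0.98 [290.  241.2] [619.9  65.7  44. ]
balm_pot 0.92 [365.5 174.1] [ 353.4 -273.5   44. ]
balm_pot 0.56 [258.3 311.5] [697.6 317.1  44. ]
pen_case 0.94 [310.2 194.4] [ 549.4 -233.7    0. ]
game_box 0.59 [312.6 171.9] [ 532.8 -384.5    0. ]
game_box 0.33 [316.9 226.3] [538.  -52.2   0. ]
```

View pics/top0.png

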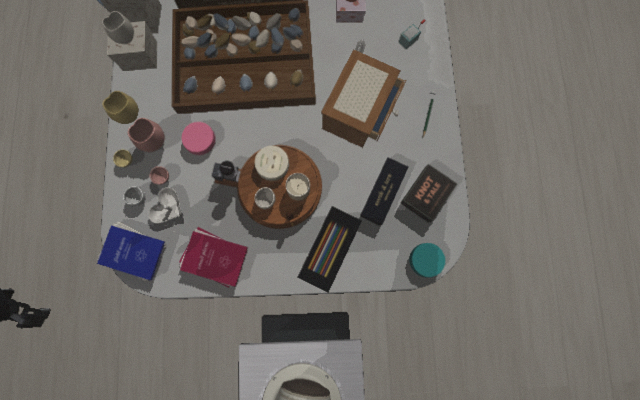

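View pics/side0.png

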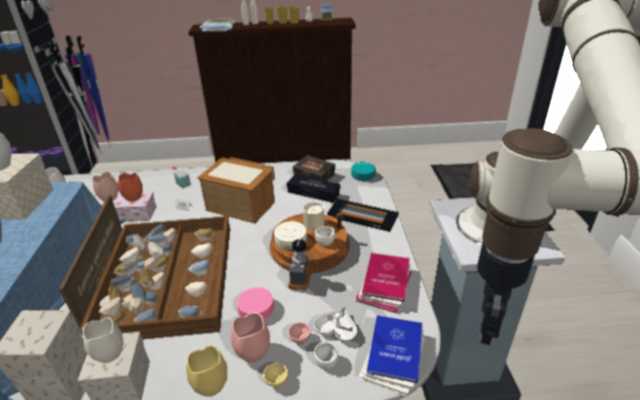

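Top view: the stand is at about (279,187), with the knob and bracket at (224,170). The jar at (297,187) and the pot at (264,198) stand on it, with the cream balm pot at (270,163). The pink (198,138) and turquoise (428,260) pots are look-alikes on the table. Next I measure from depth and confirm in an enlarged crop.

```bash
cat >> h.py <<'E'
def cloud(p):
    K=np.array(p["mtx"]);h,w=p["z_map"].shape
    u,v=np.meshgrid(np.arange(w),np.arange(h)); a=(u-K[0,2])/K[0,0];b=(v-K[1,2])/K[1,1]
    rd=np.hypot(a,b);r=rd.copy()
    for _ in range(30): r=rd/(1+p["k1"]*r*r)
    s=np.where(rd>0,r/np.maximum(rd,1e-9),1);d=p["z_map"]
    c=np.stack([a*s*d,-b*s*d,-d],-1);T=np.array(p["world_from_camera"])
    P=c@T[:3,:3].T+T[:3,3];P[d<=0]=np.nan;return P
E
python3 - <<'E'
from h import *
np.set_printoptions(precision=1,suppress=True)
for c,box in(("top",(200,135,335,240)),("side",(255,190,365,300))):
    p=shot(c);P=cloud(p);x,y,z=P[...,0],P[...,1],P[...,2]
    near=np.hypot(x-562,y-38)<125
    m=near&(abs(z-44)<5)
    q=P[m];
    from scipy.spatial import ConvexHull
    (cx,cy),R=cv2.minEnclosingCircle(q[np.hypot(q[:,0]-562,q[:,1]-38)<114][:,:2].astype(np.float32)); print(c,"disc",m.sum(),np.median(q[:,2]),cx,cy,R)
    k=(np.hypot(x-590,y-160)<60)
    kk=k&(z>112); print("knob",kk.sum(),P[kk].mean(0),np.nanmin(P[kk],0),np.nanmax(P[kk],0))
    for n,g in(("candle",(552,-5)),("pinch",(522,70)),("balm",(614,60)),("peg",(468,16))):
        mm=(np.hypot(x-g[0],y-g[1])<30)&(z>60)
        if mm.any(): print(n,mm.sum(),P[mm].mean(0),np.percentile(z[mm],90))
    b=box;im=p["img"][b[1]:b[3],b[0]:b[2],::-1];f=min(790/im.shape[1],590/im.shape[0]);f=int(f)
    cv2.imwrite(f"pics/{c}_crop.png",cv2.resize(im,None,fx=f,fy=f,interpolation=cv2.INTER_CUBIC))
E
```

```text
top disc 3201 43.98864911650503 561.9147338867188 42.851524353027344 109.04369354248047
knob 161 [589.5 165.7 121.6] [573.2 148.4 112.5] [609.7 183.6 128.5]
candle 365 [549.7  -7.4  92.1] 96.19279493579079
pinch 106 [523.9  71.7  72.3] 80.56704330686932
balm 404 [613.8  59.9  76. ] 78.57131531018248
peg 32 [470.3  14.4  87.6] 91.90055940876827
side disc 1366 44.1386430000901 564.4675903320312 42.29909133911133 110.19728088378906
knob 125 [595.1 172.4 121.1] [578.3 151.9 112.3] [611.7 186.8 126.7]
candle 338 [552.8   4.   86.1] 100.38275720782434
pinch 165 [522.   68.9  71.5] 79.99325276626648
balm 222 [614.3  60.8  76.3] 77.99399007858575
peg 51 [476.2  18.2  78.4] 89.67626502260418
```

View pics/top_crop.png

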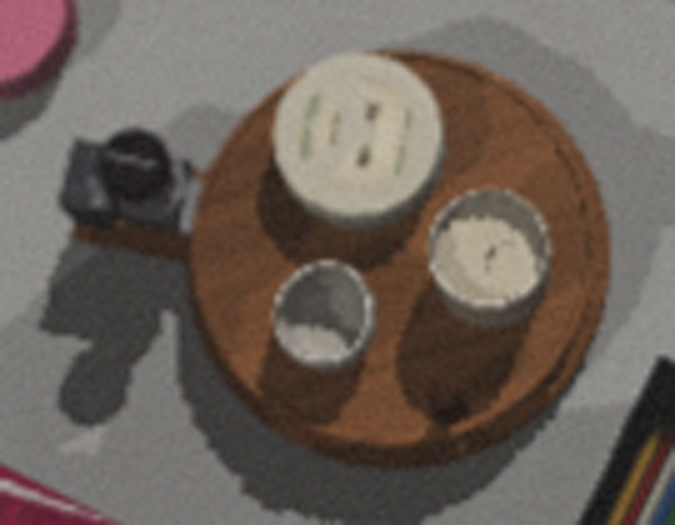

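View pics/side_crop.png

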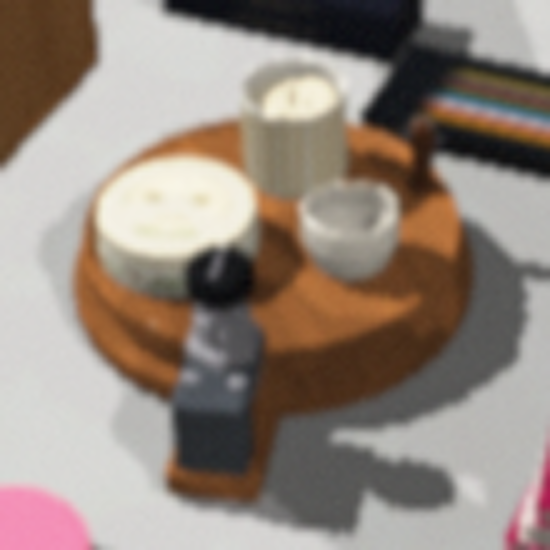

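The crop confirms it. The ribbed, striped jar with wax at top (297,187) is the candle, right of front. The speckled bowl at (264,198) is the pinch pot, and the dark peg is at the front, at about (289,216). The black knob with its steel line is at (226,167) top and (299,245) side. Next I refine the knob position with both cameras.

```bash
python3 - <<'E'
from h import *
from scipy.optimize import minimize
np.set_printoptions(precision=1,suppress=True)
def proj(p,X):
    T=np.linalg.inv(np.array(p["world_from_camera"]));c=X@T[:3,:3].T+T[:3,3]
    a=c[:,0]/-c[:,2];b=-c[:,1]/-c[:,2];s=1+p["k1"]*(a*a+b*b);K=np.array(p["mtx"])
    return np.stack([K[0,0]*a*s+K[0,2],K[1,1]*b*s+K[1,2]],1)
t=np.linspace(0,2*np.pi,40)
for c in("top","side"):
    p=shot(c);P=cloud(p);x,y,z=P[...,0],P[...,1],P[...,2]
    for lo in(118,120):
        m=(np.hypot(x-592,y-167)<30)&(z>lo)&(z<127);q=P[m][:,:2]
        print(c,lo,m.sum(),q.mean(0),(q.min(0)+q.max(0))/2)
    # silhouette of cylinder knob (r17.5,z103..123) vs dark pixels
    g=cv2.resize(p["img"].max(2),None,fx=4,fy=4,interpolation=cv2.INTER_CUBIC).astype(float)
    def score(xy):
        X=np.concatenate([np.stack([xy[0]+17.5*np.cos(t),xy[1]+17.5*np.sin(t),0*t+h],1) for h in(103,123)])
        X2=(proj(p,X)+.5)*4-.5;M=np.zeros(g.shape,np.uint8);N=M.copy()
        hull=cv2.convexHull(X2.astype(np.float32));cv2.fillConvexPoly(M,np.round(hull*8).astype(np.int32),1,shift=3)
        N=cv2.dilate(M,np.ones((13,13),np.uint8))-M
        return g[M>0].mean()-np.minimum(g[N>0],90).mean()
    best=min((score((a,b)),a,b) for a in np.arange(578,606,1.) for b in np.arange(152,184,1.));print(best)
    # dark steel-line direction: bright pixels on knob top
    uv=proj(p,np.array([[best[1],best[2],123.]]))[0];print(uv,proj(p,np.array([[best[1]+17,best[2],123.]]))[0]-uv)
    for t2 in("peg_top","striped_candle","front_spot"):
        print(t2,[(round(r["conf"],2),at_z(p,r["at"],{"peg_top":92}.get(t2,44))) for r in place_of(p,t2)[:2]])
E
```

```text
top 118 147 [590.2 166.1] [591.8 166.9]
top 120 121 [590.6 166.4] [590.1 166.5]
(np.float64(-31.474425081747434), np.float64(588.0), np.float64(165.0))
[226.  167.6] [ 0.1 -6.6]
peg_top [(0.56, array([469.8,  18.5,  92. ]))]
striped_candle [(0.8, array([551.2, -15.8,  44. ]))]
front_spot [(0.73, array([506.4,  21.9,  44. ]))]
side 118 97 [595.2 170.7] [594.8 168.3]
side 120 80 [594.7 169.8] [594.8 168.3]
(np.float64(-35.99174802064009), np.float64(594.0), np.float64(174.0))
[298.8 243.5] [-6.8  0.4]
peg_top [(0.94, array([481.9,  16.3,  92. ]))]
striped_candle [(0.6, array([541.7,  -4.2,  44. ]))]
front_spot [(0.8, array([505.4,  21.3,  44. ])), (0.65, array([602.9,  82.8,  44. ]))]
```

```bash
cat >> h.py <<'E'
from scipy.spatial.transform import Rotation as Ro
def rel(x,y,z):
    s=read_state();R=Ro.from_quat(s["ee_rot"]).as_matrix()
    return R.T@(np.array([x,y,z])-s["position"])/1000,R
E
python3 - <<'E'
from h import *
np.set_printoptions(precision=4,suppress=True)
for z in(330,268): print(rel(592,167,z))
E
```

```text
(array([0.4556, 0.2117, 0.0747]), array([[ 0.8953, -0.4456, -0.    ],
       [-0.4456, -0.8953,  0.    ],
       [-0.    , -0.    , -1.    ]]))
(array([0.4556, 0.2117, 0.1367]), array([[ 0.8953, -0.4456, -0.    ],
       [-0.4456, -0.8953,  0.    ],
       [-0.    , -0.    , -1.    ]]))
```

Emit:
{"api": "carry_out", "payload": {"slide": [[0.055,0.025,0],[0.11,0.05,0],[0.165,0.076,0],[0.22,0.102,0],[0.275,0.128,0],[0.33,0.153,0],[0.385,0.179,0],[0.44,0.204,0]], "roll": [0,0,0,0,0,0,0,0], "claw": [0.085,0.085,0.085,0.085,0.085,0.085,0.085,0.085]}}

```text
clock: 2.6
position: [582.5, 179.2, 405.0]
ee_rot: [0.973, -0.229, 0.0, -0.0]
contact_force: [1.0, 0.6, 0.2]
gripper_width: 85.0
grasp_force: 0.0
```

Emit:
{"api": "carry_out", "payload": {"slide": [[0.0156,0.0077,0.03],[0.0156,0.0077,0.075],[0.0156,0.0077,0.075],[0.0156,0.0077,0.075]], "roll": [0,0,0,0], "claw": [0.085,0.085,0.085,0.085]}}

```text
clock: 3.1
position: [592.6, 167.5, 331.5]
ee_rot: [0.974, -0.228, 0.001, -0.0]
contact_force: [1.1, -0.1, 0.7]
gripper_width: 84.8
grasp_force: 0.0
```

```bash
python3 - <<'E'
from h import *
np.set_printoptions(precision=4,suppress=True)
for z in(330,268): print(rel(592,167,z))
s=read_state();print(s["position"],s["contact_force"],s["joints"])
ims=[]
for c in("top","side"):
    p=shot(c);P=cloud(p);b=(190,120,270,220) if c=="top" else (255,170,345,282)
    im=p["img"][b[1]:b[3],b[0]:b[2],::-1];ims.append(cv2.resize(im,(400,500),interpolation=cv2.INTER_CUBIC))
cv2.imwrite("pics/pre.png",np.hstack(ims))
E
```

```text
(array([-0.0003,  0.0007,  0.0015]), array([[ 0.8958, -0.4445,  0.0027],
       [-0.4445, -0.8958,  0.0004],
       [ 0.0022, -0.0015, -1.    ]]))
(array([-0.0004,  0.0008,  0.0635]), array([[ 0.8958, -0.4445,  0.0027],
       [-0.4445, -0.8958,  0.0004],
       [ 0.0022, -0.0015, -1.    ]]))
[592.5711 167.5383 331.4594] [ 1.0873 -0.116   0.7083] [ 0.5383  0.4269 -0.1196  0.0012 -1.0218  0.5712]
```

View pics/pre.png

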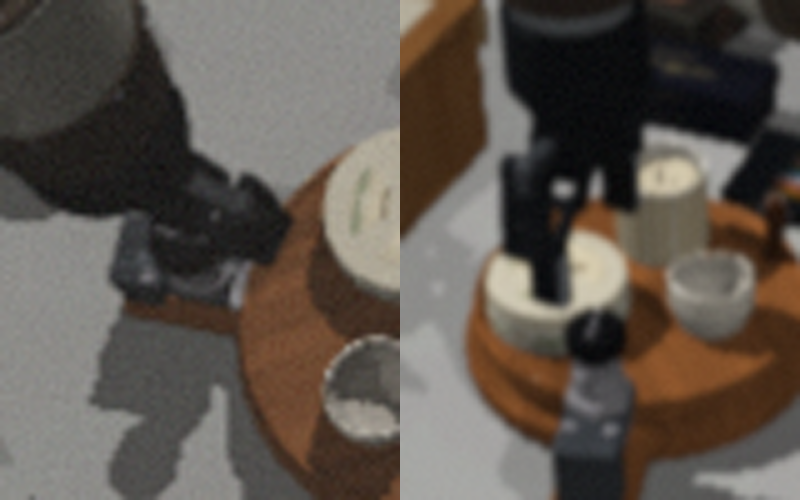

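The gripper is straddling above the knob with its fingers open, one to each side of it. Lowering, then a gentle close.

Emit:
{"api": "carry_out", "payload": {"slide": [[0,0.0005,0.02],[0,0.0005,0.04],[0,0.0005,0.055],[0,0.0005,0.063],[0,0.0005,0.063],[0,0.0005,0.063]], "roll": [0,0,0,0,0,0], "claw": [0.085,0.085,0.085,0.085,0.085,0.085]}}

```text
clock: 3.95
position: [592.1, 166.7, 267.5]
ee_rot: [0.973, -0.229, 0.001, -0.0]
contact_force: [-0.5, 0.3, -0.8]
gripper_width: 85.3
grasp_force: 0.0
```

Emit:
{"api": "carry_out", "payload": {"slide": [[0,0,0],[0,0,0],[0,0,0],[0,0,0],[0,0,0]], "roll": [0,0,0,0,0], "claw": [0.06,0.05,0.042,0.042,0.042]}}

```text
clock: 4.58
position: [591.8, 166.6, 266.7]
ee_rot: [0.973, -0.229, 0.0, -0.0]
contact_force: [-0.9, -0.5, 0.3]
gripper_width: 42.0
grasp_force: 0.0
```

Emit:
{"api": "carry_out", "payload": {"slide": [[0,0,0],[0,0,0]], "roll": [0,0], "claw": [0.039,0.039]}}

```text
clock: 4.82
position: [591.8, 166.5, 266.7]
ee_rot: [0.973, -0.229, -0.0, 0.0]
contact_force: [1.4, 0.1, 0.5]
gripper_width: 38.8
grasp_force: 0.0
```

Emit:
{"api": "carry_out", "payload": {"slide": [[0,0,0],[0,0,0]], "roll": [0,0], "claw": [0.037,0.037]}}

```text
clock: 5.08
position: [591.8, 166.6, 266.7]
ee_rot: [0.973, -0.229, -0.0, 0.0]
contact_force: [-0.0, 0.4, -0.8]
gripper_width: 37.0
grasp_force: 0.0
```

Emit:
{"api": "carry_out", "payload": {"slide": [[0,0,0],[0,0,0],[0,0,0],[0,0,0],[0,0,0],[0,0,0],[0,0,0],[0,0,0]], "roll": [0,10,20,30,40,50,60,70], "claw": [0.05,0.05,0.05,0.05,0.05,0.05,0.05,0.05]}}

```text
clock: 6.08
position: [591.8, 166.6, 266.7]
ee_rot: [-0.664, 0.748, 0.0, -0.0]
contact_force: [0.5, 0.2, 0.2]
gripper_width: 50.0
grasp_force: 0.0
```

Emit:
{"api": "carry_out", "payload": {"slide": [[0,0,0],[0,0,0],[0,0,0],[0,0,0]], "roll": [0,0,0,0], "claw": [0.046,0.042,0.042,0.042]}}

```text
clock: 6.58
position: [591.8, 166.5, 266.7]
ee_rot: [-0.666, 0.746, -0.0, -0.0]
contact_force: [-0.1, 0.2, -0.8]
gripper_width: 41.9
grasp_force: 0.0
```

Emit:
{"api": "carry_out", "payload": {"slide": [[0,0,0],[0,0,0]], "roll": [0,0], "claw": [0.039,0.039]}}

```text
clock: 6.82
position: [591.8, 166.6, 266.7]
ee_rot: [-0.666, 0.746, -0.0, -0.0]
contact_force: [-0.4, -0.0, -0.0]
gripper_width: 39.0
grasp_force: 0.0
```

Emit:
{"api": "carry_out", "payload": {"slide": [[0,0,0],[0,0,0]], "roll": [0,0], "claw": [0.037,0.037]}}

```text
clock: 7.08
position: [591.8, 166.6, 266.7]
ee_rot: [-0.666, 0.746, -0.0, 0.0]
contact_force: [-0.1, -0.0, -0.6]
gripper_width: 36.8
grasp_force: 0.0
```

Emit:
{"api": "carry_out", "payload": {"slide": [[0,0,0],[0,0,0]], "roll": [0,0], "claw": [0.036,0.0355]}}

```text
clock: 7.32
position: [592.0, 166.5, 266.8]
ee_rot: [-0.666, 0.746, -0.0, 0.0]
contact_force: [1.3, 0.6, -0.3]
gripper_width: 35.7
grasp_force: 0.5
```

Emit:
{"api": "carry_out", "payload": {"slide": [[0,0,0],[0,0,0],[0,0,0]], "roll": [0,0,0], "claw": [0.034,0.032,0.03]}}

```text
clock: 7.7
position: [592.1, 166.6, 267.1]
ee_rot: [-0.666, 0.746, -0.0, 0.001]
contact_force: [1.2, -1.0, 1.8]
gripper_width: 33.4
grasp_force: 59.4
```

Emit:
{"api": "carry_out", "payload": {"slide": [[0,0,-0.002],[0,0,-0.004],[0,0,-0.004]], "roll": [0,0,0], "claw": [0.03,0.03,0.03]}}

```text
clock: 8.07
position: [592.1, 166.6, 269.8]
ee_rot: [-0.666, 0.746, -0.0, 0.0]
contact_force: [5.7, -0.8, -6.6]
gripper_width: 33.5
grasp_force: 60.1
```

Emit:
{"api": "carry_out", "payload": {"slide": [[0,0,-0.002],[0,0,-0.004],[0,0,-0.006],[0,0,-0.008],[0,0,-0.008]], "roll": [0,0,0,0,0], "claw": [0.03,0.03,0.03,0.03,0.03]}}

```text
clock: 8.7
position: [592.1, 166.5, 277.2]
ee_rot: [-0.666, 0.746, 0.0, 0.0]
contact_force: [6.7, -0.7, -9.1]
gripper_width: 33.5
grasp_force: 60.3
```

Emit:
{"api": "carry_out", "payload": {"slide": [[0,0,-0.001],[0,0,-0.002],[0,0,-0.002]], "roll": [0,0,0], "claw": [0.03,0.03,0.03]}}

```text
clock: 9.07
position: [592.1, 166.5, 278.9]
ee_rot: [-0.666, 0.746, 0.0, 0.0]
contact_force: [6.5, -1.2, -8.9]
gripper_width: 33.5
grasp_force: 60.3
```

Emit:
{"api": "carry_out", "payload": {"slide": [[0,-0.0003,-0.001],[0,-0.0006,-0.001],[0,-0.0006,-0.001]], "roll": [0,0,0], "claw": [0.03,0.03,0.03]}}

```text
clock: 9.45
position: [592.4, 166.5, 279.6]
ee_rot: [-0.666, 0.746, 0.0, -0.0]
contact_force: [5.9, 0.1, -8.9]
gripper_width: 33.4
grasp_force: 60.4
```

Emit:
{"api": "carry_out", "payload": {"slide": [[0,0,-0.001],[0,0,-0.001]], "roll": [0,0], "claw": [0.03,0.03]}}

```text
clock: 9.7
position: [592.4, 166.5, 280.5]
ee_rot: [-0.666, 0.746, 0.0, -0.0]
contact_force: [5.5, -0.4, -9.8]
gripper_width: 33.4
grasp_force: 60.4
```

Emit:
{"api": "carry_out", "payload": {"slide": [[0,0,-0.001],[0,0,-0.001]], "roll": [0,0], "claw": [0.03,0.03]}}

```text
clock: 9.95
position: [592.4, 166.5, 281.5]
ee_rot: [-0.666, 0.746, 0.0, -0.0]
contact_force: [5.9, 0.5, -9.9]
gripper_width: 33.4
grasp_force: 60.4
```

Emit:
{"api": "carry_out", "payload": {"slide": [[0,0,-0.001],[0,0,-0.001]], "roll": [0,0], "claw": [0.03,0.03]}}

```text
clock: 10.2
position: [592.4, 166.5, 282.4]
ee_rot: [-0.666, 0.746, 0.0, -0.0]
contact_force: [5.5, -0.6, -10.2]
gripper_width: 33.5
grasp_force: 60.4
```

Emit:
{"api": "carry_out", "payload": {"slide": [[0,0,-0.001],[0,0,-0.001]], "roll": [0,0], "claw": [0.03,0.03]}}

```text
clock: 10.45
position: [592.4, 166.5, 283.3]
ee_rot: [-0.666, 0.746, 0.001, -0.0]
contact_force: [7.3, 0.3, -10.8]
gripper_width: 33.5
grasp_force: 60.5
```

Emit:
{"api": "carry_out", "payload": {"slide": [[0,0,-0.001],[0,0,-0.001]], "roll": [0,0], "claw": [0.03,0.03]}}

```text
clock: 10.7
position: [592.4, 166.5, 283.9]
ee_rot: [-0.666, 0.746, 0.001, -0.001]
contact_force: [6.8, -0.6, -11.7]
gripper_width: 32.8
grasp_force: 61.2
```

Emit:
{"api": "carry_out", "payload": {"slide": [[0,0,-0.0005],[0,0,-0.0005]], "roll": [0,0], "claw": [0.03,0.03]}}

```text
clock: 10.95
position: [592.4, 166.5, 283.9]
ee_rot: [-0.666, 0.746, 0.001, -0.001]
contact_force: [7.5, 0.2, -13.3]
gripper_width: 33.2
grasp_force: 61.1
```

Emit:
{"api": "carry_out", "payload": {"slide": [[0,0,-0.0006],[0,0,-0.0006]], "roll": [0,0], "claw": [0.03,0.03]}}

```text
clock: 11.2
position: [592.5, 166.5, 283.9]
ee_rot: [-0.666, 0.746, 0.001, -0.001]
contact_force: [8.2, -0.3, -16.2]
gripper_width: 33.4
grasp_force: 61.2
```

The stop is felt at z ≈ 283.9 (lift ≈ 17 mm). Easing back 1 mm.

Emit:
{"api": "carry_out", "payload": {"slide": [[0,0,0.001],[0,0,0.002],[0,0,0.0024],[0,0,0.0024]], "roll": [0,0,0,0], "claw": [0.03,0.03,0.03,0.03]}}

```text
clock: 11.7
position: [592.4, 166.5, 282.9]
ee_rot: [-0.666, 0.746, 0.001, -0.0]
contact_force: [6.1, 0.5, -10.1]
gripper_width: 33.1
grasp_force: 61.5
```

Emit:
{"api": "carry_out", "payload": {"slide": [[0,0,0],[0,0,0],[0,0,0]], "roll": [-5,-10,-10], "claw": [0.03,0.03,0.03]}}

```text
clock: 12.08
position: [592.5, 166.5, 283.0]
ee_rot: [0.729, -0.685, -0.0, 0.0]
contact_force: [6.1, 0.4, -10.7]
gripper_width: 33.1
grasp_force: 61.6
```

```bash
python3 -c "
from h import *
s=read_state();print(s['wrist_torque'],s['contact_force'],s['position'],Ro.from_quat(s['ee_rot']).as_euler('zyx',degrees=True))"
```

```text
[-0.1093829  -1.96589752 -0.04529656] [  6.07912651   0.37498539 -10.72776627] [592.46848445 166.53859538 282.97629857] [ 8.64715831e+01 -6.30145937e-02 -1.79986516e+02]
```

Emit:
{"api": "carry_out", "payload": {"slide": [[0,0,0],[0,0,0],[0,0,0],[0,0,0],[0,0,0],[0,0,0],[0,0,0]], "roll": [-9,-18,-27,-36,-45,-50,-50], "claw": [0.03,0.03,0.03,0.03,0.03,0.03,0.03]}}

```text
clock: 12.95
position: [592.7, 166.7, 283.1]
ee_rot: [0.95, -0.313, -0.0, -0.0]
contact_force: [7.4, -0.2, -10.4]
gripper_width: 33.2
grasp_force: 61.8
```

```bash
python3 -c "
from h import *
s=read_state();print(s['wrist_torque'],s['contact_force'],s['position'],Ro.from_quat(s['ee_rot']).as_euler('zyx',degrees=True))"
```

```text
[ 0.08285304 -2.02467972  0.00518863] [  7.42966095  -0.23380383 -10.402601  ] [592.69614087 166.72573472 283.13505371] [ 3.64683074e+01 -8.96463215e-03 -1.79953592e+02]
```

Emit:
{"api": "carry_out", "payload": {"slide": [[0,0,0.0015],[0,0,0.003],[0,0,0.004],[0,0,0.004]], "roll": [0,0,0,0], "claw": [0.03,0.03,0.03,0.03]}}

```text
clock: 13.45
position: [592.7, 166.7, 279.4]
ee_rot: [0.95, -0.313, -0.0, -0.0]
contact_force: [6.7, 0.1, -8.1]
gripper_width: 33.0
grasp_force: 61.9
```

Emit:
{"api": "carry_out", "payload": {"slide": [[0,0,0.0006],[0,0,0.0006]], "roll": [0,0], "claw": [0.03,0.03]}}

```text
clock: 13.7
position: [592.7, 166.7, 278.9]
ee_rot: [0.95, -0.313, -0.0, -0.0]
contact_force: [5.7, -0.0, -8.3]
gripper_width: 33.7
grasp_force: 62.0
```

Emit:
{"api": "carry_out", "payload": {"slide": [[0,0,0.0008],[0,0,0.0008]], "roll": [0,0], "claw": [0.03,0.03]}}

```text
clock: 13.95
position: [592.7, 166.8, 278.1]
ee_rot: [0.95, -0.313, -0.0, -0.0]
contact_force: [6.6, 0.2, -9.1]
gripper_width: 32.8
grasp_force: 62.0
```

Emit:
{"api": "carry_out", "payload": {"slide": [[0,0,0.0007],[0,0,0.0007]], "roll": [0,0], "claw": [0.03,0.03]}}

```text
clock: 14.2
position: [592.7, 166.7, 277.9]
ee_rot: [0.95, -0.313, 0.0, -0.0]
contact_force: [5.9, -1.1, -7.1]
gripper_width: 33.6
grasp_force: 62.2
```

Emit:
{"api": "carry_out", "payload": {"slide": [[0,0,0.0006],[0,0,0.0006]], "roll": [0,0], "claw": [0.03,0.03]}}

```text
clock: 14.45
position: [592.7, 166.7, 277.8]
ee_rot: [0.95, -0.313, 0.0, -0.0]
contact_force: [6.1, 0.8, -6.6]
gripper_width: 33.0
grasp_force: 62.3
```

Emit:
{"api": "carry_out", "payload": {"slide": [[0,0,0],[0,0,0],[0,0,0],[0,0,0],[0,0,0],[0,0,0]], "roll": [0,0,0,0,0,0], "claw": [0.038,0.046,0.055,0.06,0.07,0.08]}}

```text
clock: 15.2
position: [592.3, 166.5, 278.8]
ee_rot: [0.95, -0.313, -0.0, -0.0]
contact_force: [-0.8, -0.6, 0.1]
gripper_width: 80.1
grasp_force: 0.0
```

Emit:
{"api": "carry_out", "payload": {"slide": [[0,0,-0.02],[0,0,-0.05],[0,0,-0.08],[0,0,-0.08]], "roll": [0,0,0,0], "claw": [0.08,0.08,0.08,0.08]}}

```text
clock: 15.7
position: [592.9, 166.7, 361.7]
ee_rot: [0.95, -0.313, 0.002, -0.002]
contact_force: [-0.6, -0.5, -0.1]
gripper_width: 80.1
grasp_force: 0.0
```

Emit:
{"api": "carry_out", "payload": {"slide": [[-0.04,0.02,0],[-0.09,0.04,0],[-0.13,0.05,0],[-0.13,0.05,0]], "roll": [0,0,0,0], "claw": [0.06,0.04,0.03,0.03]}}

```text
clock: 16.2
position: [455.8, 203.7, 358.2]
ee_rot: [0.95, -0.311, -0.001, 0.0]
contact_force: [0.7, 0.2, -0.1]
gripper_width: 30.1
grasp_force: 0.0
```

```bash
python3 - <<'E'
from h import *
np.set_printoptions(precision=4,suppress=True)
s=read_state();print(s["position"],Ro.from_quat(s["ee_rot"]).as_matrix())
ims=[]
for c in("top","side"):
    p=shot(c);P=cloud(p);x,y,z=P[...,0],P[...,1],P[...,2]
    m=(np.hypot(x-592,y-167)<22)&(z>105)&(z<170)
    print(c,"knob",m.sum(),np.percentile(z[m],[20,50,80]) if m.any() else 0)
    for t,h in dict(peg_top=92,front_spot=44,striped_candle=44).items():
        print(t,[(round(r["conf"],2),at_z(p,r["at"],h)) for r in place_of(p,t)[:2]])
    b=(200,140,280,240) if c=="top" else (265,190,355,302)
    ims.append(cv2.resize(p["img"][b[1]:b[3],b[0]:b[2],::-1],(400,500),interpolation=cv2.INTER_CUBIC))
cv2.imwrite("pics/parked.png",np.hstack(ims))
E
```

```text
[455.8404 203.729  358.2479] [[ 0.8059 -0.592  -0.0015]
 [-0.592  -0.8059 -0.0005]
 [-0.0009  0.0013 -1.    ]]
top knob 174 [128.7475 132.4235 134.2104]
peg_top [(0.58, array([470.1882,  14.756 ,  92.    ])), (0.38, array([501.9431,  18.5536,  92.    ]))]
front_spot [(0.9, array([512.6254,  24.4092,  44.    ]))]
striped_candle [(0.73, array([550.852 , -11.0032,  44.    ]))]
side knob 160 [123.5556 131.2864 133.5187]
peg_top [(0.68, array([480.3074,  17.9059,  92.    ]))]
front_spot []
striped_candle [(0.95, array([552.0386,   6.3046,  44.    ]))]
```

View pics/parked.png

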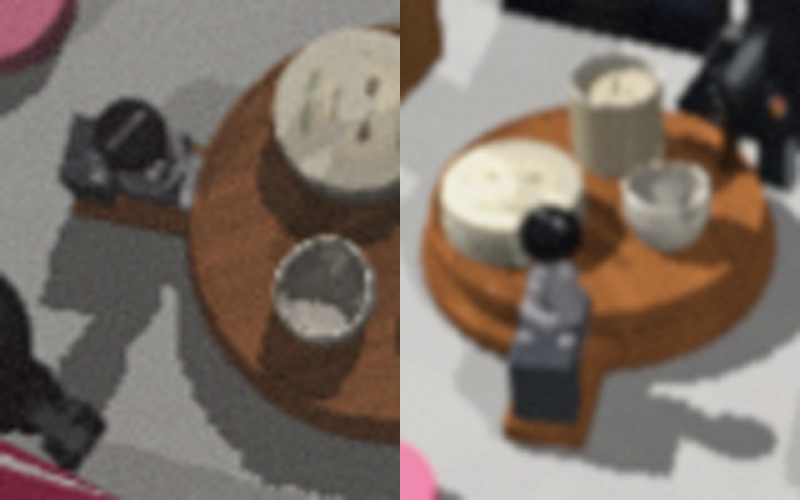

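The knob top reads z ≈ 134 (lift ≈ 11 mm) and its steel line has turned, so it is parked. The goods are undisturbed. Now to the peg.

Emit:
{"api": "carry_out", "payload": {"slide": [[0.03,0.035,0],[0.065,0.075,0],[0.1,0.115,0.01],[0.125,0.141,0.03],[0.125,0.141,0.06],[0.125,0.141,0.068],[0.125,0.141,0.068]], "roll": [-10,-20,-30,-40,-50,-52,-52], "claw": [0.034,0.034,0.034,0.034,0.034,0.034,0.034]}}

```text
clock: 17.48
position: [475.2, 16.0, 290.6]
ee_rot: [0.991, 0.134, -0.0, 0.0]
contact_force: [0.3, -0.1, 0.3]
gripper_width: 34.3
grasp_force: 0.0
```

```bash
python3 - <<'E'
from h import *
np.set_printoptions(precision=4,suppress=True)
print(rel(473,16,237)); print(read_state()["position"])
ims=[]
for c in("top","side"):
    p=shot(c);
    b=(240,160,320,260) if c=="top" else (290,160,380,272)
    ims.append(cv2.resize(p["img"][b[1]:b[3],b[0]:b[2],::-1],(400,500),interpolation=cv2.INTER_CUBIC))
cv2.imwrite("pics/peg.png",np.hstack(ims))
E
```

```text
(array([-0.0021, -0.0006,  0.0536]), array([[ 0.9639,  0.2664, -0.0006],
       [ 0.2664, -0.9639, -0.0005],
       [-0.0007,  0.0003, -1.    ]]))
[475.206   16.0112 290.6453]
```

View pics/peg.png

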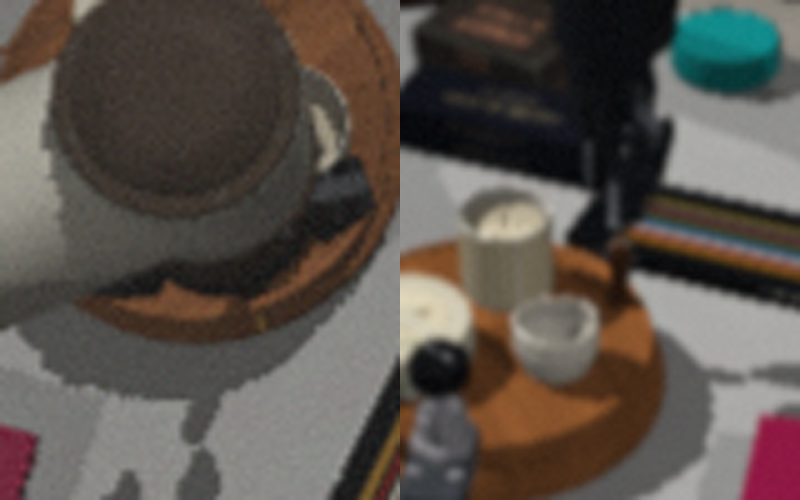

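Fingers hover above the peg, which is at about (621,245) in the right crop. Descending.

Emit:
{"api": "carry_out", "payload": {"slide": [[-0.002,0,0.02],[-0.002,0,0.03],[-0.002,0,0.036],[-0.002,0,0.036]], "roll": [0,0,0,0], "claw": [0.034,0.034,0.034,0.034]}}

```text
clock: 18.08
position: [473.1, 15.5, 254.8]
ee_rot: [0.991, 0.135, -0.0, 0.0]
contact_force: [0.2, 0.1, 0.8]
gripper_width: 34.4
grasp_force: 0.0
```

Emit:
{"api": "carry_out", "payload": {"slide": [[0,0,0.006],[0,0,0.012],[0,0,0.016],[0,0,0.016]], "roll": [0,0,0,0], "claw": [0.034,0.034,0.034,0.034]}}

```text
clock: 18.58
position: [472.8, 15.3, 238.3]
ee_rot: [0.991, 0.135, -0.0, 0.0]
contact_force: [0.3, -0.1, 0.1]
gripper_width: 34.3
grasp_force: 0.0
```

Emit:
{"api": "carry_out", "payload": {"slide": [[0,0,0],[0,0,0],[0,0,0]], "roll": [0,0,0], "claw": [0.028,0.022,0.02]}}

```text
clock: 18.95
position: [472.9, 15.3, 238.8]
ee_rot: [0.991, 0.135, 0.0, -0.0]
contact_force: [0.0, -0.1, 0.0]
gripper_width: 20.3
grasp_force: 0.0
```

Emit:
{"api": "carry_out", "payload": {"slide": [[0,0,0],[0,0,0],[0,0,0]], "roll": [0,0,0], "claw": [0.016,0.014,0.012]}}

```text
clock: 19.32
position: [472.9, 15.4, 238.9]
ee_rot: [0.991, 0.135, 0.0, -0.0]
contact_force: [-0.6, 1.3, 1.2]
gripper_width: 12.9
grasp_force: 34.5
```

Emit:
{"api": "carry_out", "payload": {"slide": [[0,0,0],[0,0,0]], "roll": [0,0], "claw": [0.018,0.018]}}

```text
clock: 19.58
position: [472.9, 15.3, 238.7]
ee_rot: [0.991, 0.135, -0.0, 0.0]
contact_force: [0.2, 0.1, -0.4]
gripper_width: 18.4
grasp_force: 0.0
```

```bash
python3 - <<'E'
from h import *
np.set_printoptions(precision=1,suppress=True)
s=read_state();R=Ro.from_quat(s["ee_rot"]).as_matrix();p=s["position"][:2]
ax=np.array([562.5,42.]);v=p-ax;print(s["position"],np.hypot(*v),np.degrees(np.arctan2(v[1],v[0]))%360)
v*=94/np.hypot(*v)
for a in range(-8,-65,-8):
    c,d=np.cos(np.radians(a)),np.sin(np.radians(a));w=np.array([c*v[0]-d*v[1],d*v[0]+c*v[1]])-v
    print(-a,R.T@np.array([*w,0]))
E
```

```text
[472.9  15.3 238.7] 93.48371888880902 196.61080453787386
8 [  0.7 -13.1  -0. ]
16 [  3.2 -26.   -0. ]
24 [  7.4 -38.4  -0. ]
32 [ 13.4 -50.1  -0. ]
40 [ 20.9 -60.8  -0. ]
48 [ 29.8 -70.4  -0. ]
56 [ 40.  -78.7  -0. ]
64 [ 51.2 -85.5  -0. ]
```

Emit:
{"api": "carry_out", "payload": {"slide": [[0.0001,-0.003,0],[0.0003,-0.0065,0],[0.0005,-0.01,0],[0.0007,-0.0131,0],[0.0012,-0.0164,0],[0.0018,-0.0196,0],[0.0025,-0.0228,0],[0.0032,-0.026,0]], "roll": [2,4,6,8,10,12,14,16], "claw": [0.018,0.018,0.018,0.018,0.018,0.018,0.018,0.018]}}

```text
clock: 20.58
position: [469.0, 41.1, 238.7]
ee_rot: [1.0, -0.005, -0.0, 0.0]
contact_force: [-0.5, -1.8, 0.2]
gripper_width: 18.2
grasp_force: 0.6
```

Emit:
{"api": "carry_out", "payload": {"slide": [[0.0003,-0.0065,0],[0.0007,-0.0131,0],[0.0018,-0.0196,0],[0.0032,-0.026,0],[0.0052,-0.0323,0],[0.0074,-0.0384,0],[0.0084,-0.0405,0],[0.0084,-0.0405,0]], "roll": [4,8,12,16,20,24,25,25], "claw": [0.018,0.018,0.018,0.018,0.018,0.018,0.018,0.018]}}

```text
clock: 21.58
position: [477.8, 81.7, 238.6]
ee_rot: [0.976, -0.22, 0.0, -0.0]
contact_force: [0.3, -0.9, -0.2]
gripper_width: 17.8
grasp_force: 0.0
```

```bash
cat > m.py <<'E'
from h import *
np.set_printoptions(precision=1,suppress=True)
s=read_state();p=s["position"][:2];ax=np.array([562.5,42.]);v=p-ax
print(s["position"],s["contact_force"],np.hypot(*v),np.degrees(np.arctan2(v[1],v[0]))%360)
for c in("top","side"):
    q=shot(c)
    for t,h in dict(striped_candle=44,pinch_pot=44,balm_pot=44,front_spot=44,peg_top=92).items():
        print(c,t,[(round(r["conf"],2),at_z(q,r["at"],h)[:2],np.degrees(np.arctan2(*(at_z(q,r["at"],h)[:2]-ax)[::-1]))%360) for r in place_of(q,t)[:3]])
    q2=q
    cv2.imwrite(f"pics/m_{c}_{s['clock']:.1f}.png",q["img"][:,:,::-1])
    # candle rim circle from depth (z 97..108)
    P=cloud(q);x,y,z=P[...,0],P[...,1],P[...,2];m=(np.hypot(x-ax[0],y-ax[1])<95)&(z>88)&(z<110)
    if m.sum()>20:
        (cx,cy),R=cv2.minEnclosingCircle(P[m][:,:2].astype(np.float32));print("rim",m.sum(),cx,cy,R,np.degrees(np.arctan2(cy-ax[1],cx-ax[0]))%360)
E
python3 m.py
```

```text
[477.8  81.7 238.6] [ 0.3 -0.9 -0.2] 93.5464221502254 154.9116522296777
top striped_candle [(0.58, array([517.,  19.]), np.float64(206.79110983306117))]
top pinch_pot []
top balm_pot [(0.94, array([685.8, 245.3]), np.float64(58.76849007866643)), (0.68, array([609. ,  23.1]), np.float64(337.9075449569814)), (0.59, array([ 338.4, -330.8]), np.float64(238.984484722181))]
top front_spot [(0.76, array([510.9,  30. ]), np.float64(193.11260858707044))]
top peg_top [(0.7, array([475.7,  78.2]), np.float64(157.37043140658082))]
rim 469 514.8810424804688 13.316568374633789 31.24933624267578 211.06279232853402
side striped_candle [(0.82, array([518.4,  19.9]), np.float64(206.6299435002339)), (0.57, array([ 539.7, -166.2]), np.float64(263.7589241521681)), (0.43, array([ 528.4, -302. ]), np.float64(264.33595520728215))]
side pinch_pot [(0.5, array([557.2,  87.5]), np.float64(96.67794375716808))]
side balm_pot [(0.92, array([699.5, 305.8]), np.float64(62.558753770218125)), (0.67, array([619.2,  15. ]), np.float64(334.52439257358935)), (0.59, array([ 355.7, -271.7]), np.float64(236.61291027493309))]
side front_spot [(0.94, array([507.3,  15.8]), np.float64(205.35454147030907))]
side peg_top [(0.62, array([480.2,  78.9]), np.float64(155.87106976392155)), (0.41, array([605.2, 116.3]), np.float64(60.099166344312934)), (0.39, array([ 538.4, -223.6]), np.float64(264.8045229521742))]
rim 259 506.27703857421875 39.29418182373047 63.97111892700195 182.75532327866554
```

Geometry agrees: stand yaw is 16.5° and the candle is about 13° short of the front.

Emit:
{"api": "carry_out", "payload": {"slide": [[0.0001,-0.0033,0],[0.0003,-0.0065,0],[0.0005,-0.0098,0],[0.0007,-0.0131,0],[0.0012,-0.0164,0],[0.0018,-0.0196,0],[0.0021,-0.0211,0],[0.0021,-0.0211,0]], "roll": [2,4,6,8,10,12,13,13], "claw": [0.018,0.018,0.018,0.018,0.018,0.018,0.018,0.018]}}

```text
clock: 23.18
position: [488.6, 99.8, 238.6]
ee_rot: [0.944, -0.329, -0.0, 0.0]
contact_force: [-1.1, -0.7, -0.2]
gripper_width: 18.1
grasp_force: 0.3
```

Emit:
{"api": "carry_out", "payload": {"slide": [[0,0,0],[0,0.001,0],[0,0.001,0],[0,0.001,0]], "roll": [0,0,0,0], "claw": [0.022,0.026,0.028,0.028]}}

```text
clock: 23.68
position: [488.1, 99.0, 238.8]
ee_rot: [0.944, -0.329, 0.0, -0.0]
contact_force: [-0.6, -0.1, -0.8]
gripper_width: 28.3
grasp_force: 0.0
```

Emit:
{"api": "carry_out", "payload": {"slide": [[0,0,-0.01],[0,0,-0.025],[0,0,-0.05],[0,0,-0.09],[0,0,-0.12],[-0.05,0,-0.12],[-0.09,0,-0.12],[-0.09,0,-0.12]], "roll": [0,0,0,0,0,0,0,0], "claw": [0.028,0.028,0.028,0.028,0.028,0.028,0.028,0.028]}}

```text
clock: 24.68
position: [416.1, 155.7, 359.8]
ee_rot: [0.945, -0.328, 0.0, -0.001]
contact_force: [1.0, -0.6, 0.2]
gripper_width: 28.1
grasp_force: 0.0
```

```bash
python3 m.py; python3 - <<'E'
import cv2,glob
f=sorted(glob.glob('pics/m_top*'))[-1];g=sorted(glob.glob('pics/m_side*'))[-1]
import numpy as np
a=cv2.resize(cv2.imread(f)[135:240,205:330],(400,336),interpolation=cv2.INTER_CUBIC);b=cv2.resize(cv2.imread(g)[190:295,245:370],(400,336),interpolation=cv2.INTER_CUBIC)
cv2.imwrite('pics/fin.png',np.hstack([a,b]))
E
```

```text
[416.1 155.7 359.8] [ 1.  -0.6  0.2] 185.35903678231256 142.17407806375724
top striped_candle [(0.9, array([520.1,  22.4]), np.float64(204.8057978133465)), (0.49, array([601.6,  17.9]), np.float64(328.3661493000804))]
top pinch_pot []
top balm_pot [(0.68, array([602.4,  16.6]), np.float64(327.46228253025123)), (0.67, array([692.5, 249.6]), np.float64(57.93531510386262)), (0.59, array([ 346.7, -327.8]), np.float64(239.73341980448976))]
top front_spot [(0.87, array([513.6,  22.8]), np.float64(201.45198207275678)), (0.53, array([ 521.1, -348. ]), np.float64(263.93620071696216))]
top peg_top [(0.6, array([481.5,  98.7]), np.float64(144.98869934107483))]
rim 468 502.5273132324219 46.923858642578125 54.47089767456055 175.3064469874429
side striped_candle [(0.56, array([511.8,  38.5]), np.float64(184.0048587032815))]
side pinch_pot [(0.61, array([568.7,  95. ]), np.float64(83.37520587570741))]
side balm_pot [(0.83, array([699.7, 312. ]), np.float64(63.066894443317715)), (0.68, array([615.,   4.]), np.float64(324.0731356956174)), (0.58, array([600.4,  74.8]), np.float64(40.839404299496955))]
side front_spot [(0.61, array([516.4,  19.6]), np.float64(205.85399586988532))]
side peg_top [(0.56, array([490.1,  94.7]), np.float64(143.94141652179414))]
rim 317 508.2979736328125 48.237762451171875 58.48662185668945 173.43507818846498
```

View pics/fin.png

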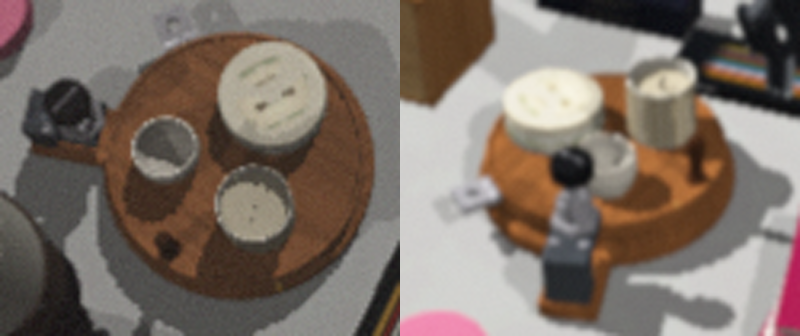

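The top has turned, with the candle at (255,205) in the left crop and the strike plate now at the rear. One tight rim fit before handing in.

```bash
python3 - <<'E'
from h import *
np.set_printoptions(precision=1,suppress=True)
for c in("top","side"):
    P=cloud(shot(c));x,y,z=P[...,0],P[...,1],P[...,2]
    for lo in(88,95):
        m=(np.hypot(x-512,y-26)<42)&(z>lo)&(z<112);q=P[m][:,:2]
        print(c,m.sum(),q.mean(0),cv2.minEnclosingCircle(q.astype(np.float32)),"front",[509.8,26.4])
E
```

```text
top 451 [510.   24.3] ((508.9927062988281, 24.008655548095703), 30.773033142089844) front [509.8, 26.4]
top 94 [509.2  23.6] ((508.9397888183594, 24.117355346679688), 30.748483657836914) front [509.8, 26.4]
side 300 [513.9  22.7] ((513.5383911132812, 24.53270721435547), 33.499778747558594) front [509.8, 26.4]
side 133 [514.6  24.7] ((514.462158203125, 25.113265991210938), 32.496585845947266) front [509.8, 26.4]
```

Candle is within about 3 mm of the front spot, and the robot is clear.

```bash
python3 -c "
from bench import *
print(job_done())"
```

```text
the job is handed in; nothing more can be done
None
```

The plunger is parked in a rest notch (about 11 mm up, twisted 60°), the striped candle is within about 5 mm of the front spot by the cameras, the goods are upright on the stand, and the job is handed in (no verdict was returned).

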